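# Lock the ingredient bin with its T-key

## Task

Take the red T-key out of its stand and lock the white ingredient bin with it: pass its T-head through the slot in the lid's steel lock plate, push it down against the spring, turn it a quarter turn clockwise and let it spring up into its catch, then let go. Be gentle with the lock, because the plate never sits exactly where it should and must be found by feel, and leave the scoop, the bowl and the jar where they are.

Things in the scene. Friction and masses are not known exactly. Their poses are not given: they have to be found in the camera images.
- key: T-key, 110 to 185 g, upright in the stand. Origin: centre of the underside of the steel T-head; z up along the key. T-head 36 (x) x 10 (y) x 7 (z) mm; round shank 10 mm thick from z = 7 to 40 mm; red grip block 40 (x) x 20 (y) mm from z = 40 to 74 mm; the grip's long side shows the direction of the T-head. A half turn about z makes no difference.
- stand: grey key stand, fixed; origin at the centre of its underside; base 90 x 60 x 6 mm, block 68 (x) x 34 (y) mm, top 30 mm above the bench. Pocket 40 (x) x 14 (y) mm, floor 6 mm above the bench; the key's foot stands on that floor and is pulled straight up, at least 30 mm.
- bin: white ingredient bin with closed lid, fixed; origin at the centre of its underside; 260 (x) x 310 (y) mm, lid top at z = 130 mm.
- lock_mark (a point): nominal centre of the lock slot, level with the top face of the steel lock plate (136 mm above the bench); axes those of the bin: x = long direction of the slot, z up. The plate (112 x 104 x 6 mm) floats: the slot's true centre lies up to 10 mm off along x and up to 10 mm along y, differently each time; direction and height are true, and it stays put under allowed forces.
- lock_under (a point): 13 mm under lock_mark, same axes. The slot is 39.5 (x) x 13.5 (y) mm, centred in a raised blue rim (10 mm tall, 68 x 44 mm inside, 5 mm walls) that moves with it: a T-head held about 4 mm over the plate inside the rim can feel its walls and so find the true centre. Locked, the key's origin is at this depth, its T-head along this y within 6 degrees.
- turn_depth (a point): 21 mm under lock_mark, same axes. A spring plunger (5 N at first, 0.5 N more per mm, hard stop at 24 mm) meets the T-head 8 mm under the mark. The key turns only with its origin 18 to 24 mm under the mark, only clockwise seen from above, with a stop at 90 degrees; let go there it rises 8 mm into a cross groove and stays. The lock bears at most 40 N from the key.
- scoop: aluminium scoop with black handle, 175 mm long, 30 mm high, lying on the bin's lid; origin under the rear of its pan. Not to be moved.
- bowl: steel bowl, 140 mm wide, 60 mm high, on the bench; origin at the centre of its underside. Not to be moved.
- jar: white jar with blue cap, 80 mm wide, 110 mm high, on the bench; origin at the centre of its underside. Not to be moved.
Not all that is in view belongs to the job. There is more than one size of the key; the job needs the smaller. Several things look just like the stand: the one meant starts farthest to the robot's left.

How it is judged:
By the outcome, as a careful person would: the job done as asked, in the order asked, and still so for the second after the job is handed in, with the robot touching nothing.
It also fails if it takes over 64 s, if anything falls off the work surface, if the arm or the gripper's body presses on something with over 40 N, if the wrist force passes 120 N, or if a joint passes its speed limit or range.

## Robot

A 6-joint arm with a two-finger parallel gripper is mounted at the origin on the work surface. World frame = base frame: x ahead of the robot, y to its left, z up, the work surface at z = 0. Lengths are in m, angles in rad, forces in N, time in s.
With the tool pointing down it reaches from about 0.35 to 0.975 m from the base axis. Payload 4.9 kg.
Tool frame: the origin (TCP) lies at the very end of the fingers, on their centre line; the grasp point (between the pads) lies 19 mm behind it (ctrl.grasp_offset is the distance from the TCP to the grasp point, in m); z points along the fingers, y is the line along which they close (so a half turn about z gives the same grasp; the last joint's range is limited). The gripper opens to 85 mm and grips with 20 to 120 N. Pads are 22 mm wide; open, the fingers measure 114 mm over their backs; the gripper's body (76 mm by 85 mm) begins 54 mm behind the grasp point. The pads swing forward as they close: fully open they stand 13 mm farther back than shut.
Start: joints at [-1.242, 0.053, 1.613, -0, 1.476, -0.119], TCP at [0.271, -0.563, 0.231] pointing down, gripper open.
Joint ranges: [-3.01, 3.01], [-1.01, 2.22], [0.06, 2.58], [-1.02, 4.17], [0.09, 2.62], [-3.14, 3.14]. Speed limits (rad/s): [2.57, 2.57, 3.14, 3.14, 3.14, 3.14].

## Interface

Orientations are given as a rotation vector (axis times angle).
In Python, from station import ctrl, optics gives the robot as it stands.
- The arm moves only by the shell command python3 -m handwheel 'ROWS' [OPENING] [FORCE]. ROWS is JSON, a list of rows, each an object of numbers: "tx", "ty", "tz": the shift along the tool's x, y, z in mm; "roll": the turn about the tool's z in rad. A call has 1 to 12 rows; each row shifts and turns the commanded pose from where the row before left it, along the tool's axes as they then stand; what a row does not reach is not made up. A row lasts 1/12 s, in which the tool goes at most 41.7 mm and 7.16 degrees, less where a joint would pass 70% of its speed; a pose out of reach is approached as far as the arm can. A call with a gripper value outside its range is refused whole. OPENING is the finger opening in mm, from 0 to 85.4, set as the call begins (- or left out, the last holds). The fingers move at their own pace and stop on an object; FORCE is the grip in N (left out, the last holds). Time passes only in rows, so rows that do not move let the fingers close. It gives the time, the measured TCP pose, the force, the opening and the grip force at its end, in the units of the state.
- ctrl.get_obs(): the state, without advancing time (a new reading comes with each control period).
- optics.get_image(name): name is "scene" or "top" or "wrist"; returns (picture, depth): 400x640x3 uint8, red, green, blue; 400x640 float32, m along the optical axis (not along the pixel's ray), 0 where there is no reading.
- optics.camera_params(name): a dict with "mtx" (3x3 intrinsics, pixels), "k1" (the pictures are not rectified: a ray, as slopes to the right and down, at radius r is drawn at 1 + k1 r^2 times it, then the intrinsics apply), "extrinsics" (4x4, takes a point from camera to world coordinates); the wrist camera has in their place "tool_from_camera" (4x4, takes a point from camera to tool coordinates, whose origin is the TCP and whose axes are the flange's). Camera axes: x right, y down, z forward; pixel columns grow to the right and rows downward; lengths in m; the calibration is good to about 2 mm. A picture is of the moment at which its call begins: read the wrist's pose just before it. camera_params takes no time and is no camera call.
- ctrl.finish_job(): hands the job in; it is judged then, once.
The state is a dict: "t": time; "q": joint angles; "dq": joint speeds; "effort": joint torques, N m; "tool_pos": TCP position; "tool_rot": TCP orientation; "contact_force": force on the tool from outside, world axes, zero at the start; "wrist_torque": the same for the moment, N m; "opening": finger opening in m; "grip_force": force on a finger pad.
Only numpy, scipy, OpenCV 4.12 (cv2) and the standard library are available. Lean on these libraries where they do the work, as an engineer would, in place of code of your own. Each camera call takes 0.05 s, during which the arm holds its last target. There are 200 camera calls.

## Working session

There is one attempt and no reset: what is moved stays moved. The work goes in short steps, Python scripts to look and compute and a shell command to move; the robot and the scene stay as the last step left them, time stands still between calls to the robot, and variables do not carry over. Pictures are saved under pics/ and viewed, at most 10 in all, crops included, and the job is handed in when it is done.

```bash
ls; mkdir -p pics; cat > h.py <<'E'
import numpy as np,cv2
from station import ctrl,optics
from scipy.spatial.transform import Rotation as R
def grab(n):
    o=ctrl.get_obs(); im,d=optics.get_image(n); p=optics.camera_params(n)
    if 'extrinsics' in p: T=np.array(p['extrinsics'])
    else:
        W=np.eye(4);W[:3,:3]=R.from_rotvec(o['tool_rot']).as_matrix();W[:3,3]=o['tool_pos'];T=W@np.array(p['tool_from_camera'])
    return im,d,np.array(p['mtx']),p['k1'],T
def slopes(uv,K,k1):
    uv=np.atleast_2d(np.float64(uv)); return cv2.undistortPoints(uv[:,None],K,np.array([k1,0,0,0.]))[:,0]
def onplane(uv,K,k1,T,z):
    s=slopes(uv,K,k1); d=np.c_[s,np.ones(len(s))]@T[:3,:3].T
    return T[:3,3]+d*((z-T[2,3])/d[:,2])[:,None]
def cloud(d,K,k1,T):
    v,u=np.mgrid[:d.shape[0],:d.shape[1]]
    s=slopes(np.c_[u.ravel(),v.ravel()],K,k1); P=np.c_[s,np.ones(len(s))]*d.ravel()[:,None]
    P=P@T[:3,:3].T+T[:3,3]; P[d.ravel()<=0]=np.nan
    return P.reshape(*d.shape,3)
def save(n,im): cv2.imwrite('pics/'+n,im[:,:,::-1])
E
python3 - <<'E'
from h import *
for n in('top','scene'):
    g=grab(n); save(n+'0.png',g[0]); np.savez(n+'0.npz',im=g[0],d=g[1],K=g[2],k1=g[3],T=g[4]); print(n,g[4].round(3).tolist(),g[2].round(0).tolist(),g[3])
o=ctrl.get_obs();print(o)
E
```

```text
pics
top [[0.02, -0.98, 0.196, 0.359], [-1.0, -0.019, 0.007, 0.03], [-0.003, -0.196, -0.981, 1.09], [0.0, 0.0, 0.0, 1.0]] [[479.0, 0.0, 312.0], [0.0, 479.0, 201.0], [0.0, 0.0, 1.0]] 0.04733429728052206
scene [[0.851, 0.308, -0.425, 0.904], [0.525, -0.5, 0.689, -0.487], [-0.001, -0.809, -0.587, 0.585], [0.0, 0.0, 0.0, 1.0]] [[374.0, 0.0, 321.0], [0.0, 374.0, 198.0], [0.0, 0.0, 1.0]] -0.03796749014280261
{'t': 0.1, 'q': array([-1.24202224e+00,  5.33054041e-02,  1.61415738e+00, -1.91433899e-05,
        1.47603085e+00, -1.19009218e-01]), 'dq': array([ 0.00033932,  0.0001924 , -0.00378443, -0.00091531,  0.00112974,
       -0.00045666]), 'effort': array([ 5.39505018e-04, -3.94901276e+01, -3.71364391e+01, -7.41411941e-05,
        3.95097595e-03,  1.13623253e-05]), 'tool_pos': array([ 0.2704093 , -0.56283912,  0.23017653]), 'tool_rot': array([-3.06133891e+00, -6.97098165e-01,  3.42173723e-04]), 'contact_force': array([-0.39882135, -0.3983515 ,  0.37020616]), 'wrist_torque': array([ 0.00669974, -0.02127953,  0.05129917]), 'grip_force': 0.0, 'opening': 0.08546063553461533}
```

View pics/top0.png

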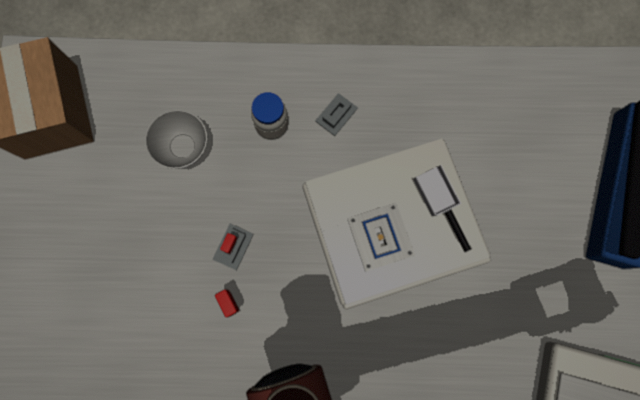

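View pics/scene0.png

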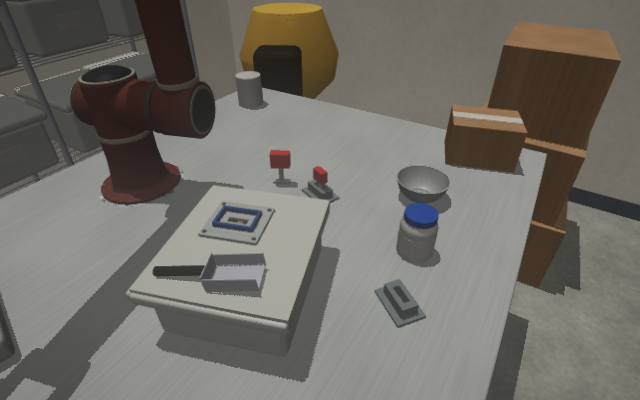

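The top view shows the stand with a key at (233,245), a second red key at (227,303), the empty look-alike stand at (337,114), and the bin with the blue rim at (381,236). The scene view agrees: keys at (280,160) and (320,175), and the rim at (238,217). Next I'll measure them.

```bash
cat > m.py <<'E'
from h import *
for n in('top','scene'):
    z=np.load(n+'0.npz'); g=(z['d'],z['K'],float(z['k1']),z['T']); im=z['im']; C=cloud(*g)
    hsv=cv2.cvtColor(im,cv2.COLOR_RGB2HSV)
    red=((hsv[...,0]<6)|(hsv[...,0]>174))&(hsv[...,1]>150)&(hsv[...,2]>90)
    blue=(abs(hsv[...,0].astype(int)-112)<12)&(hsv[...,1]>110)&(hsv[...,2]>50)
    print(n)
    for nm,m in(('red',red),('blue',blue)):
        k,L,S,c=cv2.connectedComponentsWithStats(m.astype(np.uint8))
        for i in range(1,k):
            if S[i,4]<40: continue
            P=C[L==i]; P=P[~np.isnan(P[:,0])]
            if not len(P): continue
            zz=np.percentile(P[:,2],[5,50,90,98]); 
            T=P[P[:,2]>zz[2]-.006]
            r=cv2.minAreaRect((T[:,:2]*1000).astype(np.float32))
            print(nm,S[i].tolist(),zz.round(3),'med',np.median(T,0).round(3),[np.round(x,1) for x in r])
            uv=np.argwhere((L==i)&(C[...,2]>zz[2]-.006))[:,::-1]
E
python3 m.py
python3 - <<'E'
import cv2,numpy as np
a=cv2.imread('pics/top0.png');b=cv2.imread('pics/scene0.png')
A=cv2.resize(a[190:330,200:420],(792,504),interpolation=cv2.INTER_CUBIC)
cv2.imwrite('pics/c1.png',A)
E
```

```text
top
red [221, 234, 14, 19, 158] [0.076 0.08  0.082 0.084] med [0.468 0.212 0.08 ] [array([467.3, 212.7]), array([17.6, 38.2]), np.float64(66.7)]
red [215, 290, 21, 27, 314] [0.095 0.098 0.1   0.101] med [0.343 0.207 0.098] [array([342.9, 206.9]), array([51.6, 24.5]), np.float64(29.2)]
blue [252, 93, 32, 30, 751] [0.107 0.11  0.112 0.114] med [0.759 0.137 0.11 ] [array([759.4, 137.4]), array([66.7, 65.2]), np.float64(3.4)]
blue [602, 103, 38, 164, 727] [0.065 0.068 0.071 0.073] med [ 0.56  -0.621  0.069] [array([ 620.3, -619.9]), array([ 76.1, 360. ]), np.float64(85.8)]
blue [363, 215, 37, 43, 190] [0.143 0.146 0.148 0.15 ] med [ 0.48  -0.103  0.146] [array([ 479.9, -102. ]), array([76. , 52.5]), np.float64(19.3)]
scene
red [270, 151, 19, 4, 72] [0.095 0.096 0.097 0.098] med [0.346 0.204 0.096] [array([345.4, 204.7]), array([48. , 21.5]), np.float64(32.2)]
red [314, 167, 12, 7, 45] [0.076 0.078 0.079 0.079] med [0.47  0.21  0.078] [array([469.2, 211.1]), array([14.3, 35.5]), np.float64(66.5)]
blue [405, 203, 33, 25, 625] [0.1   0.108 0.109 0.11 ] med [0.763 0.133 0.108] [array([761.8, 135.7]), array([69.2, 66.6]), np.float64(86.0)]
```

View pics/c1.png

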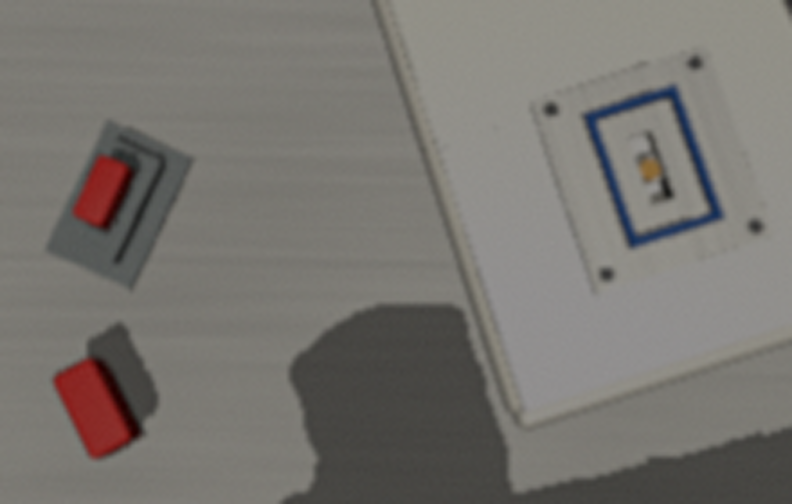

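The crop shows the keyed stand with its small red grip at about (100,190), the larger key at (95,410), and the blue rim centred at (652,165). By measurement:
- **Small key:** grip 38x18 mm, top at 80 mm, centre (468,212), yaw −23.4°. This is the right key.
- **Rim:** centre (480,−102), yaw about 19.4°.

Next I'll move over the key.

```bash
python3 -m handwheel '[{"tx":10,"ty":-12},{"tx":20,"ty":-24},{"tx":23,"ty":-27},{"tx":23,"ty":-27},{"tx":23,"ty":-27},{"tx":23,"ty":-27},{"tx":23,"ty":-27},{"tx":23,"ty":-27},{"tx":23,"ty":-27},{"tx":23,"ty":-27},{"tx":23,"ty":-27},{"tx":23,"ty":-27}]' && python3 -m handwheel '[{"tx":23,"ty":-27},{"tx":23,"ty":-27},{"tx":23,"ty":-27},{"tx":23,"ty":-27},{"tx":23,"ty":-27},{"tx":23,"ty":-27},{"tx":23,"ty":-27},{"tx":23,"ty":-27},{"tx":23,"ty":-27},{"tx":23,"ty":-27},{"tx":20,"ty":-24},{"tx":10,"ty":-12}]' && python3 -m handwheel '[{"roll":0.12},{"roll":0.12},{"roll":0.12},{"roll":0.12},{"roll":0.12},{"roll":0.12},{"roll":0.12},{"roll":0.017},{},{}]'
```

```text
$[0]: bad value
```

```bash
cat > w.py <<'E'
import sys
from h import *
g=grab('wrist'); save(sys.argv[1],g[0]); im,d,K,k1,T=g; C=cloud(d,K,k1,T)
np.savez('w.npz',im=im,d=d,K=K,k1=k1,T=T)
o=ctrl.get_obs(); M=R.from_rotvec(o['tool_rot']).as_matrix()
print('t',o['t'],'tcp',(o['tool_pos']*1000).round(1),'yaw',np.degrees(np.arctan2(M[1,0],M[0,0])).round(2),'z',M[:,2].round(4),'q6',o['q'][5].round(2),'F',o['contact_force'].round(2))
hsv=cv2.cvtColor(im,cv2.COLOR_RGB2HSV)
red=((hsv[...,0]<6)|(hsv[...,0]>174))&(hsv[...,1]>150)&(hsv[...,2]>60)
blue=(abs(hsv[...,0].astype(int)-112)<12)&(hsv[...,1]>110)&(hsv[...,2]>50)
for nm,m,zs in(('red',red,.080),('blue',blue,.146)):
    k,L,S,c=cv2.connectedComponentsWithStats(m.astype(np.uint8))
    for i in range(1,k):
        if S[i,4]<150: continue
        zm=C[...,2][L==i]
        sel=(L==i)&(abs(C[...,2]-zs)<.006)
        if sel.sum()<60: print(nm,S[i],np.nanmedian(zm)); continue
        uv=np.argwhere(sel)[:,::-1].astype(float); P=onplane(uv,K,k1,T,zs)
        r=cv2.minAreaRect((P[:,:2]*1000).astype(np.float32)); print(nm,S[i].tolist(),'zmed',np.nanmedian(C[sel][:,2]).round(4),[np.round(x,1) for x in r])
E
python3 w.py w1.png
```

```text
t 0.15 tcp [ 270.5 -562.9  230.3] yaw 25.66 z [-5.0e-04  1.5e-03 -1.0e+00] q6 -0.12 F [0.18 0.5  0.64]
blue [ 425    0  123   63 3882] 0.06944727489465602
```

View pics/w1.png

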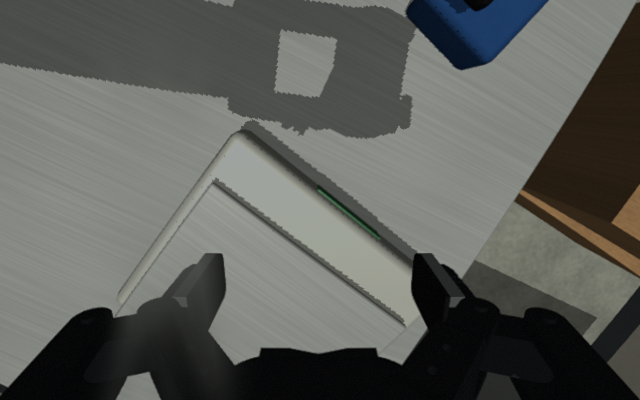

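The wrist view is from the start pose, because the move was refused. It shows a white tray at (300,200) and no key. I'll retry with all four keys in each row.

```bash
python3 -m handwheel '[{"tx":10,"ty":-12,"tz":0,"roll":0}]'; python3 -m handwheel -h | head -20
```

```text
t: 0.23
tool_pos: [0.2737, -0.5492, 0.2305]
tool_rot: [-3.064, -0.695, 0.001]
contact_force: [0.4, 0.5, -0.2]
opening: 0.0856
grip_force: 0.0invalid input: not JSON, or not a number
```

```bash
python3 -m handwheel '[{"tx":20,"ty":-24,"tz":0,"roll":0},{"tx":23,"ty":-27,"tz":0,"roll":0},{"tx":23,"ty":-27,"tz":0,"roll":0},{"tx":23,"ty":-27,"tz":0,"roll":0},{"tx":23,"ty":-27,"tz":0,"roll":0},{"tx":23,"ty":-27,"tz":0,"roll":0},{"tx":23,"ty":-27,"tz":0,"roll":0},{"tx":23,"ty":-27,"tz":0,"roll":0},{"tx":23,"ty":-27,"tz":0,"roll":0},{"tx":23,"ty":-27,"tz":0,"roll":0},{"tx":23,"ty":-27,"tz":0,"roll":0},{"tx":23,"ty":-27,"tz":0,"roll":0}]' && python3 -m handwheel '[{"tx":23,"ty":-27,"tz":0,"roll":0},{"tx":23,"ty":-27,"tz":0,"roll":0},{"tx":23,"ty":-27,"tz":0,"roll":0},{"tx":23,"ty":-27,"tz":0,"roll":0},{"tx":23,"ty":-27,"tz":0,"roll":0},{"tx":23,"ty":-27,"tz":0,"roll":0},{"tx":23,"ty":-27,"tz":0,"roll":0},{"tx":23,"ty":-27,"tz":0,"roll":0},{"tx":23,"ty":-27,"tz":0,"roll":0},{"tx":20,"ty":-24,"tz":0,"roll":0},{"tx":4,"ty":-10,"tz":0,"roll":0}]' && python3 -m handwheel '[{"tx":0,"ty":0,"tz":0,"roll":0.12},{"tx":0,"ty":0,"tz":0,"roll":0.12},{"tx":0,"ty":0,"tz":0,"roll":0.12},{"tx":0,"ty":0,"tz":0,"roll":0.12},{"tx":0,"ty":0,"tz":0,"roll":0.12},{"tx":0,"ty":0,"tz":0,"roll":0.12},{"tx":0,"ty":0,"tz":0,"roll":0.12},{"tx":0,"ty":0,"tz":0,"roll":0.017},{"tx":0,"ty":0,"tz":0,"roll":0}]'; python3 w.py w2.png
```

```text
t: 1.23
tool_pos: [0.3814, -0.139, 0.2311]
tool_rot: [3.063, 0.697, 0.0]
contact_force: [0.6, 0.6, -0.6]
opening: 0.0852
grip_force: 0.0
t: 2.15
tool_pos: [0.47, 0.2123, 0.2308]
tool_rot: [-3.061, -0.702, 0.001]
contact_force: [0.6, 0.4, 0.6]
opening: 0.0856
grip_force: 0.0
t: 2.9
tool_pos: [0.4696, 0.2086, 0.2311]
tool_rot: [3.076, -0.636, -0.001]
contact_force: [-0.1, 0.0, -1.0]
opening: 0.0854
grip_force: 0.0
t 2.95 tcp [469.6 208.7 231.1] yaw -23.32 z [-4.e-04 -2.e-04 -1.e+00] q6 2.25 F [-0.09 -0.12  0.27]
red [303, 167, 22, 41, 795] zmed 0.0794 [array([469.7, 212.2]), array([18.7, 39.3]), np.float64(68.6)]
red [ 342  279   52   42 1150] 0.0978732232109632
```

View pics/w2.png

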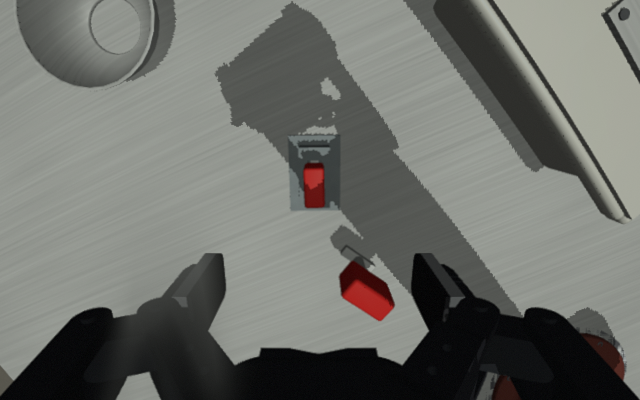

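The stand is at (315,172) and is aligned with the tool, so the key yaw matches −23.3°. The big key at (367,292) is clear of the fingers. Next I'll descend and grip.

```bash
python3 -m handwheel '[{"tx":-2,"ty":-3,"tz":10,"roll":0},{"tx":0,"ty":0,"tz":25,"roll":0},{"tx":0,"ty":0,"tz":30,"roll":0},{"tx":0,"ty":0,"tz":30,"roll":0},{"tx":0,"ty":0,"tz":30,"roll":0},{"tx":0,"ty":0,"tz":25,"roll":0},{"tx":0,"ty":0,"tz":20,"roll":0},{"tx":0,"ty":0,"tz":10,"roll":0},{"tx":0,"ty":0,"tz":4,"roll":0},{"tx":0,"ty":0,"tz":0,"roll":0}]' 50 && python3 -m handwheel '[{"tx":0,"ty":0,"tz":0,"roll":0},{"tx":0,"ty":0,"tz":0,"roll":0},{"tx":0,"ty":0,"tz":0,"roll":0},{"tx":0,"ty":0,"tz":0,"roll":0},{"tx":0,"ty":0,"tz":0,"roll":0},{"tx":0,"ty":0,"tz":0,"roll":0}]' 10 30
```

```text
t: 3.78
tool_pos: [0.4686, 0.2125, 0.0464]
tool_rot: [3.076, -0.637, -0.002]
contact_force: [0.1, 0.7, 0.8]
opening: 0.0499
grip_force: 0.0
t: 4.28
tool_pos: [0.4706, 0.213, 0.0492]
tool_rot: [-3.075, 0.638, -0.004]
contact_force: [-0.8, -0.1, 6.4]
opening: 0.0192
grip_force: 31.3
```

```bash
python3 -m handwheel '[{"tx":0,"ty":0,"tz":0,"roll":0},{"tx":0,"ty":0,"tz":0,"roll":0},{"tx":0,"ty":0,"tz":-5,"roll":0},{"tx":0,"ty":0,"tz":-10,"roll":0},{"tx":0,"ty":0,"tz":-15,"roll":0},{"tx":0,"ty":0,"tz":-20,"roll":0},{"tx":0,"ty":0,"tz":-30,"roll":0},{"tx":0,"ty":0,"tz":-30,"roll":0},{"tx":0,"ty":0,"tz":-30,"roll":0},{"tx":0,"ty":0,"tz":-30,"roll":0},{"tx":0,"ty":0,"tz":-15,"roll":0},{"tx":0,"ty":0,"tz":-8,"roll":0}]' - 100 && python3 -m handwheel '[{"tx":0,"ty":0,"tz":0,"roll":0},{"tx":0,"ty":0,"tz":0,"roll":0}]'; python3 w.py w3.png
```

```text
t: 5.28
tool_pos: [0.4702, 0.2129, 0.2442]
tool_rot: [-3.074, 0.638, -0.007]
contact_force: [-0.6, 0.8, -1.5]
opening: 0.0184
grip_force: 97.9
t: 5.45
tool_pos: [0.4687, 0.2125, 0.2395]
tool_rot: [3.076, -0.638, -0.002]
contact_force: [-0.4, -0.8, -2.5]
opening: 0.0184
grip_force: 97.9
t 5.5 tcp [468.3 212.3 238.5] yaw -23.45 z [-2.8e-03 -8.0e-04 -1.0e+00] q6 2.26 F [-0.22  0.4  -2.  ]
red [ 294  226   49  110 4792] 0.2695219995016575
```

View pics/w3.png

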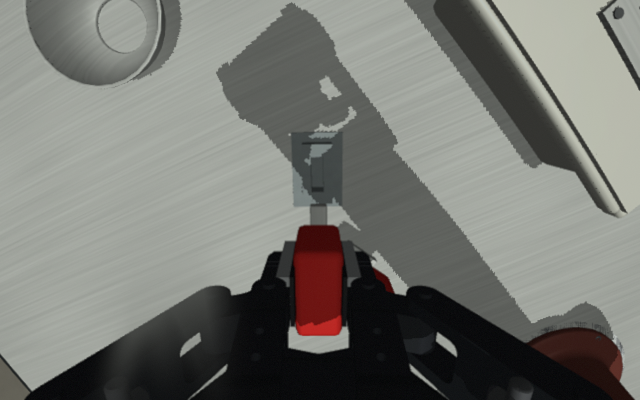

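The key is held firmly and upright in the fingers (grip at (318,280)), and the stand at (317,170) is empty. Next I'll carry it to a spot short of the lock and look at the rim.

```bash
python3 -m handwheel '[{"tx":3,"ty":15,"tz":0,"roll":0},{"tx":6,"ty":30,"tz":0,"roll":0},{"tx":7,"ty":33,"tz":0,"roll":0},{"tx":7,"ty":33,"tz":0,"roll":0},{"tx":7,"ty":35,"tz":0,"roll":0},{"tx":7,"ty":35,"tz":0,"roll":0},{"tx":7,"ty":35,"tz":0,"roll":0},{"tx":7,"ty":35,"tz":0,"roll":0},{"tx":7,"ty":35,"tz":0,"roll":0},{"tx":6,"ty":30,"tz":0,"roll":0},{"tx":4,"ty":18,"tz":0,"roll":0},{"tx":2,"ty":11,"tz":0,"roll":0}]' && python3 -m handwheel '[{"tx":0,"ty":0,"tz":0,"roll":-0.1},{"tx":0,"ty":0,"tz":0,"roll":-0.11},{"tx":0,"ty":0,"tz":0,"roll":-0.11},{"tx":0,"ty":0,"tz":0,"roll":-0.11},{"tx":0,"ty":0,"tz":0,"roll":-0.11},{"tx":0,"ty":0,"tz":0,"roll":-0.11},{"tx":0,"ty":0,"tz":0,"roll":-0.1},{"tx":0,"ty":0,"tz":0,"roll":0},{"tx":0,"ty":0,"tz":0,"roll":0}]'; python3 w.py w4.png; python3 - <<'E'
from h import *
z=np.load('w.npz');C=cloud(z['d'],z['K'],float(z['k1']),z['T']); hsv=cv2.cvtColor(z['im'],cv2.COLOR_RGB2HSV)
red=((hsv[...,0]<6)|(hsv[...,0]>174))&(hsv[...,1]>150)&(hsv[...,2]>60)&(z['d']>0)
o=ctrl.get_obs();M=R.from_rotvec(o['tool_rot']).as_matrix()
P=(C[red]-o['tool_pos'])@M*1000
print(np.percentile(P,[1,3,10,50,90,97,99],axis=0).round(1))
t=P[P[:,2]<-29]; print(len(t),np.percentile(t,[2,50,98],axis=0).round(1))
E
```

```text
t: 6.5
tool_pos: [0.3945, -0.1334, 0.2379]
tool_rot: [-3.074, 0.643, 0.006]
contact_force: [0.5, -0.1, -1.3]
opening: 0.0183
grip_force: 98.0
t: 7.25
tool_pos: [0.3954, -0.1314, 0.2384]
tool_rot: [-3.095, -0.528, 0.004]
contact_force: [-0.7, -0.7, -2.2]
opening: 0.0184
grip_force: 98.0
t 7.3 tcp [ 395.6 -131.5  238.8] yaw 19.39 z [-0.0023  0.0013 -1.    ] q6 0.73 F [-0.55 -0.36 -1.3 ]
red [ 294  226   49  109 4599] 0.26851436898181863
blue [280, 19, 80, 117, 2616] zmed 0.1458 [array([ 481. , -103.1]), array([76.9, 53.6]), np.float64(19.4)]
[[-20.   -8.3 -31.2]
 [-18.6  -7.9 -30.9]
 [-15.1  -6.4 -30.6]
 [  4.3   0.8 -29.7]
 [ 17.6   8.1 -20.9]
 [ 17.9   9.5  -9.4]
 [ 18.1  10.   -4.9]]
3326 [[-19.3  -7.7 -31.1]
 [ -0.3   0.8 -30. ]
 [ 16.3   9.5 -29.1]]
```

View pics/w4.png

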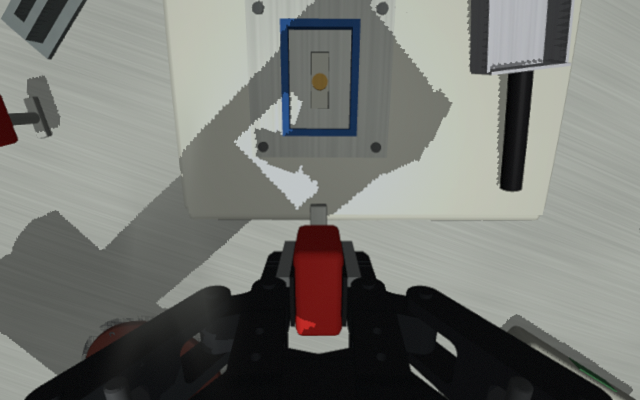

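The blue rim spans (280..358, 19..136), with the slot and an amber plunger at (319,80), all in line with the held key. The offset to go is tx≈91, ty≈1. I'll move there, come down inside the rim and feel its walls.

```bash
cat > s.py <<'E'
from h import *
o=ctrl.get_obs();M=R.from_rotvec(o['tool_rot']).as_matrix()
Y=np.radians(19.4); ax=np.array([np.cos(Y),np.sin(Y),0]); ay=np.array([np.sin(Y),-np.cos(Y),0])
d=(o['tool_pos']-[.4956-.0146,-.1031,0])*1000
print('t',o['t'].round(2) if hasattr(o['t'],'round') else o['t'],'tool-axes from rim est: x %.1f y %.1f z %.1f'%(d@ax,d@ay,o['tool_pos'][2]*1000),'yaw %.1f'%np.degrees(np.arctan2(M[1,0],M[0,0])),'tilt(mm/100) x %.1f y %.1f'%(M[:,2]@ax*100,M[:,2]@ay*100),'F x %.1f y %.1f z %.1f'%(o['contact_force']@ax,o['contact_force']@ay,o['contact_force'][2]),'Tz %.2f'%o['wrist_torque'][2],'grip',o['grip_force'],o['opening'])
E
python3 -m handwheel '[{"tx":10,"ty":1,"tz":0,"roll":0},{"tx":25,"ty":0,"tz":0,"roll":0},{"tx":26,"ty":0,"tz":0,"roll":0},{"tx":20,"ty":0,"tz":0,"roll":0},{"tx":10,"ty":0,"tz":0,"roll":0},{"tx":0,"ty":0,"tz":10,"roll":0},{"tx":0,"ty":0,"tz":15,"roll":0},{"tx":0,"ty":0,"tz":15,"roll":0},{"tx":0,"ty":0,"tz":8,"roll":0},{"tx":0,"ty":0,"tz":5,"roll":0},{"tx":0,"ty":0,"tz":2,"roll":0},{"tx":0,"ty":0,"tz":0,"roll":0}]'>/dev/null; python3 s.py;  python3 -m handwheel '[{"tx":0,"ty":0,"tz":0,"roll":0},{"tx":0,"ty":0,"tz":0,"roll":0}]'>/dev/null; python3 s.py
```

```text
t 8.3 tool-axes from rim est: x 1.0 y -0.4 z 185.0 yaw 19.5 tilt(mm/100) x -0.0 y -0.0 F x 0.1 y -0.1 z -0.6 Tz -0.02 grip 97.9718005657196 0.018373979040581166
t 8.4667 tool-axes from rim est: x 1.8 y 0.0 z 186.4 yaw 19.5 tilt(mm/100) x 0.1 y 0.1 F x 0.1 y 0.6 z -1.4 Tz -0.02 grip 97.97200083732605 0.01844538401559717
```

```bash
python3 -m handwheel '[{"tx":4,"ty":0,"tz":2,"roll":0},{"tx":5,"ty":0,"tz":0,"roll":0},{"tx":4,"ty":0,"tz":0,"roll":0},{"tx":2,"ty":0,"tz":0,"roll":0},{"tx":2,"ty":0,"tz":0,"roll":0},{"tx":1,"ty":0,"tz":0,"roll":0},{"tx":1,"ty":0,"tz":0,"roll":0},{"tx":0,"ty":0,"tz":0,"roll":0},{"tx":0,"ty":0,"tz":0,"roll":0}]'>/dev/null; python3 s.py;  python3 -m handwheel '[{"tx":0,"ty":0,"tz":0,"roll":0}]'>/dev/null; python3 s.py
```

```text
t 9.2167 tool-axes from rim est: x 19.0 y -0.4 z 183.3 yaw 19.5 tilt(mm/100) x -0.4 y -0.0 F x -6.1 y -0.3 z 2.4 Tz -0.01 grip 98.49029302597046 0.0183518160911783
t 9.3 tool-axes from rim est: x 19.0 y -0.4 z 183.3 yaw 19.5 tilt(mm/100) x -0.4 y -0.0 F x -6.3 y -0.3 z 2.4 Tz 0.00 grip 98.48839044570923 0.018589828785579358
```

```bash
python3 -m handwheel '[{"tx":-3,"ty":0,"tz":0,"roll":0},{"tx":-6,"ty":0,"tz":0,"roll":0},{"tx":-6,"ty":0,"tz":0,"roll":0},{"tx":-6,"ty":0,"tz":0,"roll":0},{"tx":-5,"ty":0,"tz":0,"roll":0},{"tx":-3,"ty":0,"tz":0,"roll":0},{"tx":-2,"ty":0,"tz":0,"roll":0},{"tx":-1,"ty":0,"tz":0,"roll":0},{"tx":-1,"ty":0,"tz":0,"roll":0},{"tx":-1,"ty":0,"tz":0,"roll":0},{"tx":0,"ty":0,"tz":0,"roll":0},{"tx":0,"ty":0,"tz":0,"roll":0}]'>/dev/null; python3 s.py;  python3 -m handwheel '[{"tx":0,"ty":0,"tz":0,"roll":0}]'>/dev/null; python3 s.py
```

```text
t 10.3 tool-axes from rim est: x -13.5 y -0.3 z 183.3 yaw 19.5 tilt(mm/100) x 0.0 y 0.0 F x -0.2 y -0.4 z -1.4 Tz -0.02 grip 98.26488375663757 0.01861516509391221
t 10.3833 tool-axes from rim est: x -13.5 y -0.3 z 183.3 yaw 19.5 tilt(mm/100) x -0.0 y -0.0 F x 0.3 y -0.5 z -1.4 Tz -0.01 grip 98.26480150222778 0.01839044970182655
```

```bash
python3 -m handwheel '[{"tx":-1,"ty":0,"tz":0,"roll":0},{"tx":-1,"ty":0,"tz":0,"roll":0},{"tx":0,"ty":0,"tz":0,"roll":0},{"tx":0,"ty":0,"tz":0,"roll":0}]'>/dev/null; python3 s.py;  python3 -m handwheel '[{"tx":-1,"ty":0,"tz":0,"roll":0},{"tx":0,"ty":0,"tz":0,"roll":0},{"tx":0,"ty":0,"tz":0,"roll":0}]'>/dev/null; python3 s.py
```

```text
t 10.7167 tool-axes from rim est: x -14.1 y -0.3 z 183.6 yaw 19.5 tilt(mm/100) x 0.4 y 0.0 F x 5.4 y 0.2 z -3.9 Tz -0.01 grip 97.83471465110779 0.0182002696126591
t 10.9667 tool-axes from rim est: x -14.4 y -0.3 z 183.7 yaw 19.5 tilt(mm/100) x 0.7 y 0.0 F x 8.3 y -0.5 z -5.0 Tz -0.03 grip 97.6760995388031 0.01839518421879126
```

```bash
python3 -m handwheel '[{"tx":3,"ty":0,"tz":0,"roll":0},{"tx":5,"ty":0,"tz":0,"roll":0},{"tx":6,"ty":0,"tz":0,"roll":0},{"tx":4,"ty":0,"tz":0,"roll":0},{"tx":0.9,"ty":3,"tz":0,"roll":0},{"tx":0,"ty":5,"tz":0,"roll":0},{"tx":0,"ty":4,"tz":0,"roll":0},{"tx":0,"ty":3,"tz":0,"roll":0},{"tx":0,"ty":2,"tz":0,"roll":0},{"tx":0,"ty":1,"tz":0,"roll":0},{"tx":0,"ty":0,"tz":0,"roll":0},{"tx":0,"ty":0,"tz":0,"roll":0}]'>/dev/null; python3 s.py;  python3 -m handwheel '[{"tx":0,"ty":1,"tz":0,"roll":0},{"tx":0,"ty":0,"tz":0,"roll":0},{"tx":0,"ty":0,"tz":0,"roll":0}]'>/dev/null; python3 s.py
```

```text
t 11.9667 tool-axes from rim est: x 2.2 y 16.2 z 183.2 yaw 19.5 tilt(mm/100) x -0.0 y -0.5 F x -0.2 y -5.5 z 1.4 Tz -0.12 grip 98.49046468734741 0.01861008005650323
t 12.2167 tool-axes from rim est: x 2.3 y 16.4 z 183.2 yaw 19.5 tilt(mm/100) x -0.0 y -0.6 F x -0.7 y -8.4 z 2.9 Tz -0.13 grip 98.61039876937866 0.018460555974042763
```

```bash
python3 -m handwheel '[{"tx":0,"ty":-3,"tz":0,"roll":0},{"tx":0,"ty":-6,"tz":0,"roll":0},{"tx":0,"ty":-7,"tz":0,"roll":0},{"tx":0,"ty":-6,"tz":0,"roll":0},{"tx":0,"ty":-5,"tz":0,"roll":0},{"tx":0,"ty":-4,"tz":0,"roll":0},{"tx":0,"ty":-2,"tz":0,"roll":0},{"tx":0,"ty":-2,"tz":0,"roll":0},{"tx":0,"ty":-1,"tz":0,"roll":0},{"tx":0,"ty":-0.5,"tz":0,"roll":0},{"tx":0,"ty":0,"tz":0,"roll":0},{"tx":0,"ty":0,"tz":0,"roll":0}]'>/dev/null; python3 s.py;  python3 -m handwheel '[{"tx":0,"ty":-1,"tz":0,"roll":0},{"tx":0,"ty":0,"tz":0,"roll":0},{"tx":0,"ty":0,"tz":0,"roll":0}]'>/dev/null; python3 s.py
```

```text
t 13.2167 tool-axes from rim est: x 2.3 y -17.7 z 183.3 yaw 19.5 tilt(mm/100) x -0.0 y 0.0 F x 0.4 y 0.1 z -1.0 Tz -0.01 grip 98.22686076164246 0.01834862710121574
t 13.4667 tool-axes from rim est: x 2.3 y -18.2 z 183.4 yaw 19.5 tilt(mm/100) x 0.0 y 0.2 F x 0.3 y 3.5 z -1.6 Tz -0.04 grip 98.08466076850891 0.018979420518518315
```

```bash
python3 -m handwheel '[{"tx":0,"ty":4,"tz":0,"roll":0},{"tx":0,"ty":6,"tz":0,"roll":0},{"tx":0,"ty":5,"tz":0,"roll":0},{"tx":0,"ty":2,"tz":0,"roll":0},{"tx":0.1,"ty":0.7,"tz":0,"roll":0},{"tx":0,"ty":0,"tz":1,"roll":0},{"tx":0,"ty":0,"tz":1,"roll":0},{"tx":0,"ty":0,"tz":1,"roll":0},{"tx":0,"ty":0,"tz":1,"roll":0},{"tx":0,"ty":0,"tz":1,"roll":0},{"tx":0,"ty":0,"tz":0,"roll":0},{"tx":0,"ty":0,"tz":0,"roll":0}]'>/dev/null; python3 s.py;  python3 -m handwheel '[{"tx":0,"ty":0,"tz":1,"roll":0},{"tx":0,"ty":0,"tz":1,"roll":0},{"tx":0,"ty":0,"tz":1,"roll":0},{"tx":0,"ty":0,"tz":0,"roll":0},{"tx":0,"ty":0,"tz":0,"roll":0}]'>/dev/null; python3 s.py
```

```text
t 14.4667 tool-axes from rim est: x 2.4 y -1.3 z 178.2 yaw 19.5 tilt(mm/100) x -0.0 y -0.0 F x -0.7 y 0.4 z -2.1 Tz 0.00 grip 98.37273716926575 0.018760649373784213
t 14.8833 tool-axes from rim est: x 2.4 y -1.2 z 175.2 yaw 19.5 tilt(mm/100) x -0.0 y -0.0 F x -0.6 y -0.8 z -0.4 Tz 0.01 grip 98.37105631828308 0.018299468614906014
```

```bash
python3 -m handwheel '[{"tx":0,"ty":0,"tz":1,"roll":0},{"tx":0,"ty":0,"tz":1,"roll":0},{"tx":0,"ty":0,"tz":1,"roll":0},{"tx":0,"ty":0,"tz":1,"roll":0},{"tx":0,"ty":0,"tz":1,"roll":0},{"tx":0,"ty":0,"tz":0,"roll":0}]'>/dev/null; python3 s.py;  python3 -m handwheel '[{"tx":0,"ty":0,"tz":1.5,"roll":0},{"tx":0,"ty":0,"tz":1.5,"roll":0},{"tx":0,"ty":0,"tz":1.5,"roll":0},{"tx":0,"ty":0,"tz":1.5,"roll":0},{"tx":0,"ty":0,"tz":0,"roll":0},{"tx":0,"ty":0,"tz":0,"roll":0}]'>/dev/null; python3 s.py
```

```text
t 15.3833 tool-axes from rim est: x 2.5 y -1.1 z 170.9 yaw 19.5 tilt(mm/100) x 0.0 y 0.0 F x -1.8 y -1.1 z 3.0 Tz 0.01 grip 99.06114935874939 0.01885379852614031
t 15.8833 tool-axes from rim est: x 2.6 y -1.0 z 165.0 yaw 19.5 tilt(mm/100) x 0.0 y 0.0 F x -1.7 y -1.5 z 6.2 Tz -0.01 grip 99.49945092201233 0.01856818940203512
```

```bash
python3 -m handwheel '[{"tx":0,"ty":0,"tz":1.5,"roll":0},{"tx":0,"ty":0,"tz":1.5,"roll":0},{"tx":0,"ty":0,"tz":1.5,"roll":0},{"tx":0,"ty":0,"tz":1.5,"roll":0},{"tx":0,"ty":0,"tz":1,"roll":0},{"tx":0,"ty":0,"tz":0,"roll":0},{"tx":0,"ty":0,"tz":0,"roll":0},{"tx":0,"ty":0,"tz":0,"roll":0}]'>/dev/null; python3 s.py
```

```text
t 16.55 tool-axes from rim est: x 2.7 y -1.0 z 158.8 yaw 19.5 tilt(mm/100) x 0.0 y 0.0 F x -3.7 y -2.8 z 7.9 Tz -0.00 grip 99.935063123703 0.018790296549402674
```

```bash
python3 -m handwheel '[{"tx":-0.4,"ty":-0.3,"tz":1,"roll":0},{"tx":0,"ty":0,"tz":0,"roll":0},{"tx":0,"ty":0,"tz":0,"roll":0}]'>/dev/null; python3 s.py; python3 -m handwheel '[{"tx":0,"ty":0,"tz":0,"roll":0.05},{"tx":0,"ty":0,"tz":0,"roll":0.05},{"tx":0,"ty":0,"tz":0,"roll":0.05},{"tx":0,"ty":0,"tz":0,"roll":0},{"tx":0,"ty":0,"tz":0,"roll":0}]'>/dev/null; python3 s.py
```

```text
t 16.8 tool-axes from rim est: x 2.6 y -1.0 z 158.1 yaw 19.5 tilt(mm/100) x 0.1 y 0.1 F x -3.2 y -1.5 z 9.4 Tz 0.06 grip 99.95087385177612 0.018765607249211183
t 17.2167 tool-axes from rim est: x 3.0 y -0.4 z 158.5 yaw 10.9 tilt(mm/100) x 0.3 y 0.3 F x -1.5 y -1.2 z 9.5 Tz 0.00 grip 99.92714166641235 0.018564655344438664
```

```bash
python3 -m handwheel '[{"tx":0,"ty":0,"tz":0,"roll":0.08},{"tx":0,"ty":0,"tz":0,"roll":0.08},{"tx":0,"ty":0,"tz":0,"roll":0.08},{"tx":0,"ty":0,"tz":0,"roll":0.08},{"tx":0,"ty":0,"tz":0,"roll":0.08},{"tx":0,"ty":0,"tz":0,"roll":0.08},{"tx":0,"ty":0,"tz":0,"roll":0.08},{"tx":0,"ty":0,"tz":0,"roll":0.08},{"tx":0,"ty":0,"tz":0,"roll":0},{"tx":0,"ty":0,"tz":0,"roll":0}]'>/dev/null; python3 s.py
```

```text
t 18.05 tool-axes from rim est: x 3.5 y 0.6 z 159.1 yaw -25.8 tilt(mm/100) x 0.4 y 0.5 F x -0.9 y 1.1 z 9.8 Tz 0.03 grip 99.91149187088013 0.018758534007750904
```

```bash
python3 -m handwheel '[{"tx":0,"ty":0,"tz":0.7,"roll":0.08},{"tx":0,"ty":0,"tz":0,"roll":0.08},{"tx":0,"ty":0,"tz":0,"roll":0.08},{"tx":0,"ty":0,"tz":0,"roll":0.08},{"tx":0,"ty":0,"tz":0,"roll":0.08},{"tx":0,"ty":0,"tz":0,"roll":0.08},{"tx":0,"ty":0,"tz":0,"roll":0.08},{"tx":0,"ty":0,"tz":0,"roll":0.08},{"tx":0,"ty":0,"tz":0,"roll":0.08},{"tx":0,"ty":0,"tz":0,"roll":0.05},{"tx":0,"ty":0,"tz":0,"roll":0},{"tx":0,"ty":0,"tz":0,"roll":0}]'>/dev/null; python3 s.py
```

```text
t 19.05 tool-axes from rim est: x 2.3 y 0.1 z 158.4 yaw -69.8 tilt(mm/100) x 0.0 y 0.4 F x -5.0 y -0.6 z 13.7 Tz 0.11 grip 100.42636513710022 0.01862908944783754
```

```bash
python3 -m handwheel '[{"tx":0,"ty":1,"tz":0,"roll":0.02},{"tx":0,"ty":0,"tz":0,"roll":0},{"tx":0,"ty":0,"tz":0,"roll":0}]'>/dev/null; python3 s.py; python3 -m handwheel '[{"tx":0,"ty":0,"tz":-1,"roll":0},{"tx":0,"ty":0,"tz":-1,"roll":0},{"tx":0,"ty":0,"tz":-1,"roll":0},{"tx":0,"ty":0,"tz":-1,"roll":0},{"tx":0,"ty":0,"tz":0,"roll":0},{"tx":0,"ty":0,"tz":0,"roll":0}]'>/dev/null; python3 s.py
```

```text
t 19.3 tool-axes from rim est: x 1.8 y 0.0 z 158.4 yaw -71.0 tilt(mm/100) x 0.2 y 0.4 F x -4.3 y -1.0 z 12.2 Tz 0.06 grip 100.29116749763489 0.0189689320835765
t 19.8 tool-axes from rim est: x 1.8 y -0.1 z 161.3 yaw -71.0 tilt(mm/100) x 0.2 y 0.4 F x -1.9 y 1.3 z 6.9 Tz 0.04 grip 99.50032353401184 0.018603040174406147
```

```bash
python3 -m handwheel '[{"tx":0,"ty":0,"tz":-1,"roll":0},{"tx":0,"ty":0,"tz":-1,"roll":0},{"tx":0,"ty":0,"tz":-1,"roll":0},{"tx":0,"ty":0,"tz":0,"roll":0},{"tx":0,"ty":0,"tz":0,"roll":0}]'>/dev/null; python3 s.py; python3 -m handwheel '[{"tx":0,"ty":0,"tz":-1,"roll":0},{"tx":0,"ty":0,"tz":-1,"roll":0},{"tx":0,"ty":0,"tz":0,"roll":0},{"tx":0,"ty":0,"tz":0,"roll":0}]'>/dev/null; python3 s.py
```

```text
t 20.2167 tool-axes from rim est: x 1.7 y -0.1 z 164.1 yaw -71.0 tilt(mm/100) x 0.2 y 0.4 F x -1.7 y 1.0 z 7.0 Tz -0.06 grip 99.34010982513428 0.01842889067231459
t 20.55 tool-axes from rim est: x 1.7 y -0.2 z 165.8 yaw -71.0 tilt(mm/100) x 0.2 y 0.3 F x -0.3 y 1.7 z 5.7 Tz -0.10 grip 99.36117768287659 0.018762476737207764
```

```bash
python3 -m handwheel '[{"tx":0,"ty":0,"tz":-1,"roll":0},{"tx":0,"ty":0,"tz":0,"roll":0},{"tx":0,"ty":0,"tz":0,"roll":0}]'>/dev/null; python3 s.py; python3 -m handwheel '[{"tx":0,"ty":0,"tz":-1,"roll":0},{"tx":0,"ty":0,"tz":0,"roll":0},{"tx":0,"ty":0,"tz":0,"roll":0}]'>/dev/null; python3 s.py
```

```text
t 20.8 tool-axes from rim est: x 1.6 y -0.3 z 166.2 yaw -71.0 tilt(mm/100) x 0.2 y 0.3 F x 2.0 y 5.5 z 3.4 Tz -0.03 grip 99.08128023147583 0.01858600457664546
t 21.05 tool-axes from rim est: x 1.5 y -0.4 z 166.3 yaw -71.0 tilt(mm/100) x 0.2 y 0.3 F x 2.6 y 6.7 z -0.4 Tz 0.01 grip 98.44457387924194 0.0185404060805449
```

The rise stops at about 13 mm depth, and the net vertical force falls to zero, so the key is caught. I'll release it and back off upward.

```bash
python3 -m handwheel '[{"tx":0,"ty":0,"tz":0,"roll":0},{"tx":0,"ty":0,"tz":0,"roll":0},{"tx":0,"ty":0,"tz":0,"roll":0}]' - 20 >/dev/null; python3 s.py; python3 -m handwheel '[{"tx":0,"ty":0,"tz":0,"roll":0},{"tx":0,"ty":0,"tz":0,"roll":0},{"tx":0,"ty":0,"tz":0,"roll":0},{"tx":0,"ty":0,"tz":0,"roll":0},{"tx":0,"ty":0,"tz":0,"roll":0},{"tx":0,"ty":0,"tz":0,"roll":0}]' 45 >/dev/null; python3 s.py; python3 -m handwheel '[{"tx":0,"ty":0,"tz":-5,"roll":0},{"tx":0,"ty":0,"tz":-10,"roll":0},{"tx":0,"ty":0,"tz":-15,"roll":0},{"tx":0,"ty":0,"tz":-20,"roll":0},{"tx":0,"ty":0,"tz":-20,"roll":0},{"tx":0,"ty":0,"tz":-20,"roll":0},{"tx":0,"ty":0,"tz":-20,"roll":0},{"tx":0,"ty":0,"tz":-10,"roll":0},{"tx":0,"ty":0,"tz":0,"roll":0},{"tx":0,"ty":0,"tz":0,"roll":0}]'; python3 w.py w5.png; python3 - <<'E'
from h import *
z=np.load('w.npz');C=cloud(z['d'],z['K'],float(z['k1']),z['T']); hsv=cv2.cvtColor(z['im'],cv2.COLOR_RGB2HSV)
red=((hsv[...,0]<6)|(hsv[...,0]>174))&(hsv[...,1]>150)&(hsv[...,2]>60)&(abs(C[...,2]-.196)<.02)
t=np.percentile(C[...,2][red],70); s=red&(abs(C[...,2]-t)<.004)
P=C[s]; print('top z',t,np.percentile(C[...,2][red],[50,80,95]),[np.round(x,1) for x in cv2.minAreaRect((P[:,:2]*1000).astype(np.float32))])
E
```

```text
t 21.3 tool-axes from rim est: x 1.6 y -0.4 z 166.3 yaw -71.0 tilt(mm/100) x 0.2 y 0.3 F x 1.8 y 6.6 z -1.0 Tz 0.02 grip 98.44432711601257 0.01857951623884903
t 21.8 tool-axes from rim est: x 0.9 y -1.8 z 166.3 yaw -71.0 tilt(mm/100) x -0.0 y -0.1 F x 0.2 y -0.3 z -0.1 Tz -0.02 grip 0.0 0.044978660094940066
t: 22.63
tool_pos: [0.4817, -0.1015, 0.2872]
tool_rot: [-2.557, 1.824, -0.002]
contact_force: [0.1, -0.6, -0.9]
opening: 0.045
grip_force: 0.0
t 22.6833 tcp [ 481.2 -101.3  285.8] yaw -71.0 z [-9.e-04  4.e-04 -1.e+00] q6 2.45 F [-0.75 -0.22 -0.27]
red [ 305  180   26   49 1205] 0.19646218095626683
blue [277, 158, 86, 58, 1197] zmed 0.1457 [array([ 481.2, -103.8]), array([77. , 52.8]), np.float64(19.1)]
blue [  10  264   56   50 2062] 0.10978847727310242
top z 0.19685621824059665 [0.1964631  0.19705576 0.19760256] [array([ 482.2, -101.5]), array([19.1, 39.1]), np.float64(19.6)]
```

View pics/w5.png

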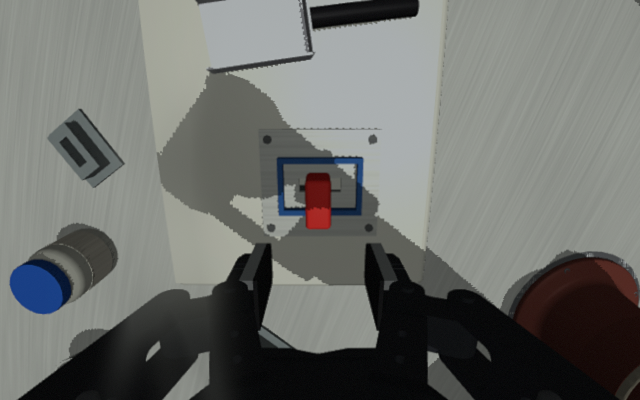

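The key at (318,200) stands locked across the slot: its top is at 197 mm, as it should be at 13 mm depth, and it lies within 1° of the bin's y. The gripper is clear of everything.

```bash
python3 -c "
from station import ctrl
print(ctrl.finish_job())"
```

```text
the job is handed in; nothing more can be done
None
```

The bin is locked: the red T-key is turned 90° clockwise, caught at about 13 mm depth and released, and the job was handed in at about 23 s.

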